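Refit the tube disc on the tilting tube mixer and hold its hub on the shaft flat

ROBOT

A 6-joint arm with a two-finger parallel gripper is mounted at the origin on a cart in front of the work surface, level with it; the furniture and walls round the work are solid. World frame = base frame: x ahead of the robot, y to its left, z up, the work surface at z = 0. Lengths are in mm, angles in rad, forces in N, time in s.
With the tool pointing down it reaches from about 275 to 850 mm from the base axis. Payload 19 kg.
Tool frame: the origin (TCP) lies between the finger pads; the fingertips stand 11 mm ahead of it and the grasp point (between the pads) lies 8 mm behind it (robot.tip_reach is the distance from the TCP to the fingertips, in mm); z points along the fingers, y is the line along which they close (so a half turn about z gives the same grasp; the last joint's range is limited). The gripper opens to 85 mm and grips with 20 to 120 N. Pads are 22 mm wide; open, the fingers measure 114 mm over their backs; the gripper's body (76 mm by 85 mm) begins 54 mm behind the grasp point. The pads swing forward as they close: fully open they stand 13 mm farther back than shut.
Start: joints at [-1.433, 0.15, 1.437, -0, 1.554, -0.134], TCP at [154.343, -553.868, 242.267] pointing down, gripper open.
Joint ranges: [-2.8, 2.8], [-0.68, 2.1], [0.12, 2.68], [-1.39, 4.53], [0.16, 2.79], [-2.81, 2.81]. Speed limits (rad/s): [1.89, 1.89, 2.22, 3.01, 3.01, 3.01].

INTERFACE

Orientations are given as a unit quaternion [x, y, z, w].
In Python, from workcell import robot gives the robot as it stands.
- The arm moves only by the tool arm_command, never from a script. Its arguments are lists of equal length, an entry for each row: "slide": the shift along the tool's x, y, z in m, a list of three; "twist": the turn about the tool's z in degrees; "jaw": the opening in per cent of the stroke, from 0 (shut) to 100 (fully open). In form: {"slide": [[x, y, z], ...], "twist": [twist, ...], "jaw": [jaw, ...]}. A call has 1 to 12 rows; each row shifts and turns the commanded pose from where the row before left it, along the tool's axes as they then stand; what a row does not reach is not made up. A row lasts 1/8 s, in which the tool goes at most 62.5 mm and 10.7 degrees, less where a joint would pass 70% of its speed; a pose out of reach is approached as far as the arm can. A call with a gripper value outside its range is refused whole. The fingers move at their own pace and stop on an object; the grip force is fixed at half the most. Time passes only in rows, so rows that do not move let the fingers close. It gives the time, the measured TCP pose, the force, the opening and the grip force at its end, in the units of the state.
- robot.observe(): the state, without advancing time (a new reading comes with each control period).
- robot.snapshot(name): name is "scene" or "top" or "wrist"; returns the picture (400x640x3 uint8, red, green, blue); there is no depth.
- robot.camera_params(name): a dict with "mtx" (3x3 intrinsics, pixels), "eye" and "attitude" of the camera in the world. Camera axes: x right, y up, looking along -z (the intrinsics and any distortion apply to the point x, -y, -z); pixel columns grow to the right and rows downward; lengths in mm; the calibration is good to about 2 mm. A picture is of the moment at which its call begins: read the wrist's pose just before it. camera_params takes no time and is no camera call; for the wrist camera it gives the pose at the moment of the call.
- robot.hand_in(): hands the job in; it is judged then, once.
Trained networks look in the newest picture that a camera, given by its name, has taken for a name from the list of things; names that differ only in an ending like _2 or _b are one class to them, and where a whole thing is asked for, a point or a joint stands for the part that bears it (a point fixed in the world has none). Each returns a list of dicts, best first, with "confidence" (0 to 1); they miss things now and then, are a little off and sometimes report something else, mostly with a low value. They report only what shows in the picture. A call takes as long as a camera call.
- robot.boxes_of(label, camera): "extent" ([left, top, right, bottom] in pixels, round what is visible of it).
- robot.masks_of(label, camera): "pixels" (400x640 bool, what is visible of it) and "extent" ([left, top, right, bottom] in pixels, round what is visible of it).
- robot.spot_point(label, camera): "uv" ([column, row] in pixels: a listed point, or the origin of a listed thing).
The state is a dict: "clock": time; "joint_pos": joint angles; "dq": joint speeds; "tau": joint torques, N m; "tool_pos": TCP position; "eef_rot": TCP orientation; "contact_force": force on the tool from outside, world axes, zero at the start; "ft_torque": the same for the moment, N m; "grip_width": finger opening in mm; "grip_force": force on a finger pad.
Only numpy, scipy, OpenCV 4.12 (cv2) and the standard library are available. Lean on these libraries where they do the work, as an engineer would, in place of code of your own. Each camera call takes 0.05 s, during which the arm holds its last target. There are 200 camera calls.

TASK

Get the tube mixer ready for me to tighten its disc: bring its tilt lever down to the level mark so that the drive shaft stands upright, then pinch the shaft across its flat and turn it until the flat faces the arrow at the front. Pick up the tube disc, slip its hub over the shaft with the thumb screw square to the flat, and finish still holding it there with the hub's top flush with the end of the shaft; it is not fastened yet, so do not let go. Leave the other things on the table where they are.

Things in the scene. Friction and masses are not known exactly. Their poses are not given: they have to be found in the camera images.
- mixer: White bench tube mixer, 146 x 126 mm, base 26 mm high, fixed to the table; two cheeks (100 mm high) carry a grey tilting head. Origin on the table below the tilt axis; -x points to its front (dial, lever, arrow), y to its left, z up. With the head upright its top is 105 mm above the table, the dark bearing boss (32 mm across) ends at 111 mm, the shaft at 167 mm.
- tilt_head (a joint): Tilt of head, lever and shaft about the mixer's y axis through tilt_pivot, rad: 0 = lever level at the scale's orange mark and shaft upright; positive = shaft leaning back (mixer's +x), lever end raised by the same angle. Range -0.35 to 1.1, no stop or catch at 0. The pivot is stiff (0.7 N m, about 7 N down on the lever bar) and stays where it is left.
- tilt_pivot (a point): Middle of the head's tilt axis, 72 mm above the mixer's origin; axes as the mixer's.
- lever_bar (a point): Centre of the black round cross bar at the end of the tilt lever: 16 mm thick, 48 mm long along the mixer's y. With the lever level it is 100 mm ahead (mixer's -x) and 60 mm right (-y) of tilt_pivot at the same height; it runs on a circle of 100 mm radius about the tilt axis.
- drive_shaft (a joint): Turn of the drive shaft about its own axis, rad, positive counter-clockwise seen from the shaft's end: 0 = flat faces the orange arrow on the head's front edge (mixer's -x). Turns easily (0.03 N m), range -3.3 to 3.3.
- shaft_end (a point): Centre of the steel shaft's end face; axes turn with the shaft: z outward along it, the flat faces -x. The shaft is 16 mm in diameter, stands 56 mm out of the boss and has a 2 mm bevel and an orange line on its end pointing to the flat.
- shaft_flat (a point): On the shaft's axis at the middle of the flat, 21 mm below shaft_end, same axes. The flat is 5 mm from the axis, 12.5 mm wide, and runs from the end down to 42 mm below it: 13 mm across the flat, 16 mm elsewhere. The lowest 14 mm of the shaft are round, so fingertips on the flat must stay above them. A pad closing on the flat turns it square to itself.
- hub (a point): Centre of the tube disc's bright hub, half-way up: 18 mm above the disc's underside, 18 mm below the hub's top. Hub 36 mm in diameter, 36 mm high, with grip flats at its +y and -y, 37 mm apart, from 8 to 34 mm above the underside. z points up, the thumb screw to -x.
- hub_top (a point): Centre of the hub's top face, axes as hub. A 19 mm bore goes right through; the screw's end stands 3 mm into it from -x (6.5 mm from the axis), so the hub passes over the shaft only with that side to the flat. The blue disc round the hub is 110 mm across, 4 mm thick, about 160 g, with four wire clips up to 24 mm high, 41 mm from the axis at 45 degrees to x and y.
- thumb_screw (a point): Middle of the black knurled thumb screw head (13 mm across, orange dot on its end), 28 mm from the hub's axis on its -x side; the head ends 32.5 mm from the axis. Axes as hub.
- iodine_bottle: Brown bottle, white cap, 42 mm across, 88 mm high; origin under its base. Bystander.
- saline_bottle: White bottle, blue cap, 48 mm across, 104 mm high; origin under its base. Bystander.
- timer: White flat timer, 60 x 64 x 18 mm; origin under its base. Bystander.
- marker_black: Black and white felt marker, 138 mm long, lying on the table; origin under it. Bystander.
- tip_carton: Green and white carton, 46 x 85 x 60 mm; origin under its base. Bystander.

How it is judged:
By the outcome, as a careful person would: the job done as asked, in the order asked, and still so for the second after the job is handed in, while the arm keeps its last pose, push and grip.
It also fails if it takes over 72 s, if anything falls off the work surface, if the arm or the gripper's body presses on something with over 40 N, if the wrist force passes 120 N, or if a joint passes its speed limit or range.

## Working session

There is one attempt and no reset: what is moved stays moved. The work goes in short steps, Python scripts to look and compute and a tool call to move; the robot and the scene stay as the last step left them, time stands still between calls to the robot, and variables do not carry over. Pictures are saved under pics/ and viewed, at most 10 in all, crops included, and the job is handed in when it is done.

Besides the shell and the picture viewer there is one more tool, called by a JSON object that holds its "fn" and its "kwargs", one argument or row to a line. arm_command: Moves the arm, as the interface text tells. Its arguments: {"type":"object","properties":{"slide":{"type":"array","items":{"type":"array","items":{"type":"number"}}},"twist":{"type":"array","items":{"type":"number"}},"jaw":{"type":"array","items":{"type":"number"}}},"required":["slide","twist","jaw"]}

```bash
mkdir -p pics; ls; cat > h.py <<'E'
import numpy as np, cv2
from scipy.spatial.transform import Rotation as R
from workcell import robot
def save(cam,name):
    im=robot.snapshot(cam); cv2.imwrite('pics/'+name,im[:,:,::-1]); return im
def ray(cam,uv,P=None):
    P=P or robot.camera_params(cam); K=np.array(P['mtx']); 
    A=np.array(P['attitude']); A=A if A.shape==(3,3) else R.from_quat(A).as_matrix()
    d=np.linalg.inv(K)@[uv[0],uv[1],1]; d=A@np.array([d[0],-d[1],-d[2]]); return np.array(P['eye'],float),d/np.linalg.norm(d)
def atz(cam,uv,z,P=None):
    e,d=ray(cam,uv,P); return e+d*(z-e[2])/d[2]
def proj(cam,X,P=None):
    P=P or robot.camera_params(cam); K=np.array(P['mtx']); A=np.array(P['attitude']); A=A if A.shape==(3,3) else R.from_quat(A).as_matrix()
    c=A.T@(np.array(X)-P['eye']); p=K@[c[0],-c[1],-c[2]]; return p[:2]/p[2]
def tri(obs):
    M=np.zeros((3,3));b=np.zeros(3)
    for e,d in obs: Q=np.eye(3)-np.outer(d,d); M+=Q;b+=Q@e
    return np.linalg.solve(M,b)
E
python3 - <<'E'
from h import *
np.set_printoptions(precision=1,suppress=True)
for c in ['scene','top']:
    save(c,c+'0.png'); p=robot.camera_params(c); print(c,p)
L=['mixer','tilt_pivot','lever_bar','shaft_end','shaft_flat','hub','hub_top','thumb_screw','iodine_bottle','saline_bottle','timer','marker_black','tip_carton']
for l in L:
    o=[]
    for c in ['scene','top']:
        r=robot.spot_point(l,c)
        if r: o.append(ray(c,r[0]['uv'])); print(l,c,np.array(r[0]['uv']),round(r[0]['confidence'],2), atz(c,r[0]['uv'],0))
    if len(o)==2: print('   ->',tri(o))
print(robot.observe())
E
```

```text
pics
scene {'mtx': array([[505.4,   0. , 316.1],
       [  0. , 505.4, 203.8],
       [  0. ,   0. ,   1. ]]), 'eye': array([-334.2,  723.6,  963.5]), 'attitude': array([-0.2,  0.4,  0.8, -0.4])}
top {'mtx': array([[402.1,   0. , 317.8],
       [  0. , 402.1, 198.3],
       [  0. ,   0. ,   1. ]]), 'eye': array([ 472. ,  -87.7, 1325.7]), 'attitude': array([ 0. , -0. , -0.7,  0.7])}
mixer scene [330.6 214.9] 0.69 [ 614.9 -233.3    0. ]
mixer top [351.8 193. ] 0.8 [ 603.2 -217.9    0. ]
   -> [ 600.8 -217.3   15.2]
tilt_pivot scene [319.3 180.2] 0.67 [ 797.1 -355.6    0. ]
tilt_pivot top [352.1 190.3] 0.66 [ 612.2 -218.9    0. ]
   -> [ 605.9 -193.2  154.3]
lever_bar scene [359.2 185. ] 0.57 [ 675.4 -436.6    0. ]
lever_bar top [380.5 209.6] 0.76 [ 548.2 -312.6    0. ]
   -> [ 543.2 -289.4  124.3]
shaft_end scene [319.3 181.4] 0.73 [ 791.1 -349.9    0. ]
shaft_end top [356.8 166.9] 0.48 [ 690.7 -235.2    0. ]
   -> [ 669.3 -226.8  107.5]
shaft_flat scene [328.2 217.2] 0.74 [ 611.1 -218.6    0. ]
shaft_flat top [357.5 173.5] 0.56 [ 668.5 -237.3    0. ]
   -> [ 664.7 -252.   -43.9]
hub s
[... 653 characters left out ...]
9 239.   -5.8]
marker_black scene [292.2 251.5] 0.71 [560.3 -19.1  -0. ]
marker_black top [414.1 192.5] 0.57 [ 605.2 -425.2    0. ]
   -> [ 707.7 -342.8 -222.5]
tip_carton scene [362.2 181.1] 0.73 [ 685.9 -464.     0. ]
tip_carton top [421.8 167.3] 0.72 [ 689.9 -452.7    0. ]
   -> [ 685.5 -455.4    3.7]
{'clock': 1.4, 'joint_pos': array([-1.4,  0.2,  1.4,  0. ,  1.6, -0.1]), 'dq': array([-0., -0., -0.,  0.,  0., -0.]), 'tau': array([  0. , -71.3, -57.1,  -0. ,   0. ,   0. ]), 'tool_pos': array([ 154.4, -553.9,  242.3]), 'eef_rot': array([ 1. ,  0.1,  0. , -0. ]), 'contact_force': array([ 0.4,  0.5, -0.2]), 'ft_torque': array([0., 0., 0.]), 'grip_force': 0.0, 'grip_width': 85.54875246444082}
```

View pics/scene0.png

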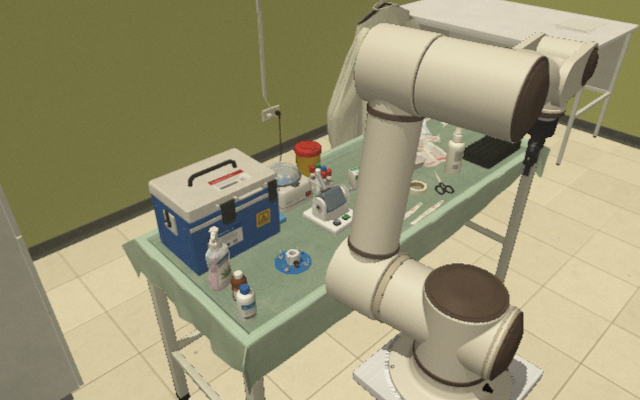

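View pics/top0.png

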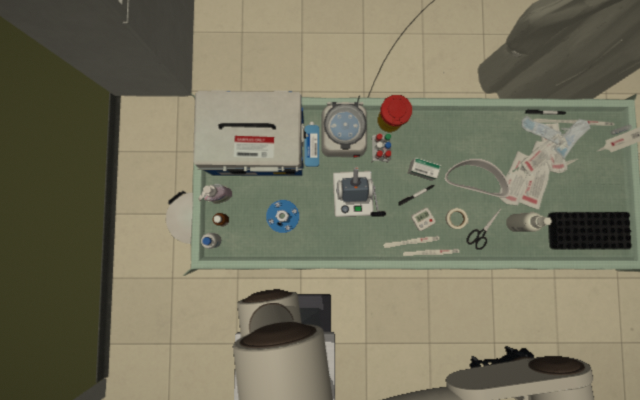

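```bash
cat >> h.py <<'E'
np.set_printoptions(precision=2,suppress=True)
def yaw():
    x=R.from_quat(robot.observe()['eef_rot']).as_matrix(); return np.degrees(np.arctan2(x[1,1],x[0,1]))
def go(T,y=None):
    """tool-frame shift (m) to world target T, twist (deg) to bring tool y axis to world heading y (mod 180)"""
    o=robot.observe(); M=R.from_quat(o['eef_rot']).as_matrix()
    s=M.T@(np.array(T)-o['tool_pos'])/1000
    print('at',o['tool_pos'],'yaw',yaw(),'q6',o['joint_pos'][5],'slide',s.round(4), 'norm',np.linalg.norm(s))
    if y is not None:
        d=yaw()-y; print('twist opts',(d+90)%180-90, d)
E
python3 - <<'E'
from h import *
go([500,-240,340],0)
P=robot.camera_params('wrist');print(P)
e,d=ray('wrist',(320,200),P);print(e-robot.observe()['tool_pos'],d)
print(atz('top',(380.5,209.6),125),atz('top',(356.8,166.9),150))
E
```

```text
at [ 154.35 -553.87  242.25] yaw -74.42532413126715 q6 -0.1340219175178454 slide [ 0.42 -0.21 -0.1 ] norm 0.47701162306614336
twist opts -74.42532413126715 -74.42532413126715
{'mtx': array([[311.79,   0.  , 321.45],
       [  0.  , 311.79, 195.49],
       [  0.  ,   0.  ,   1.  ]]), 'eye': array([ 219.99, -535.58,  375.33]), 'attitude': array([-0.11,  0.08, -0.6 ,  0.79])}
[ 65.64  18.29 133.08] [-0.28 -0.07 -0.96]
[ 540.97 -291.38  125.  ] [ 665.92 -218.48  150.  ]
```

{"fn": "arm_command", "kwargs": {
  "slide": [
    [0.042,-0.021,-0.01],
    [0.042,-0.021,-0.01],
    [0.042,-0.021,-0.01],
    [0.042,-0.021,-0.01],
    [0.042,-0.021,-0.01],
    [0.042,-0.021,-0.01],
    [0.042,-0.021,-0.01],
    [0.042,-0.021,-0.01],
    [0.042,-0.021,-0.01],
    [0.042,-0.021,-0.01],
    [0,0,0]
  ],
  "twist": [0,0,0,0,0,0,0,0,0,0,15],
  "jaw": [0,0,0,0,0,0,0,0,0,0,0]
}}

```text
clock: 2.78
tool_pos: [504.4, -236.7, 342.7]
eef_rot: [0.999, 0.042, 0.0, -0.0]
contact_force: [0.1, -0.5, -0.5]
grip_width: -0.2
grip_force: 0.0
```

```bash
python3 - <<'E'
from h import *
go([500,-240,340],-90)
P=robot.camera_params('wrist');save('wrist','w1.png')
obs={}
for l in ['mixer','tilt_pivot','lever_bar','shaft_end','shaft_flat','hub','hub_top','thumb_screw','saline_bottle']:
    r=robot.spot_point(l,'wrist')
    for q in r[:2]: print(l,np.array(q['uv']),round(q['confidence'],2),atz('wrist',q['uv'],100,P),atz('wrist',q['uv'],0,P))
E
```

```text
at [ 504.43 -236.73  342.73] yaw -85.14742765743937 q6 0.9088030863694446 slide [-0.  0.  0.] norm 0.006139276553512119
twist opts 4.852572342560634 4.852572342560634
mixer [318.4  82.1] 0.9 [ 600.28 -224.77  100.  ] [ 607.75 -223.1     0.  ]
tilt_pivot [312.5  76.8] 0.58 [ 605.34 -217.65  100.  ] [ 614.16 -214.09    0.  ]
lever_bar [366.7 151.6] 0.58 [ 526.63 -289.25  100.  ] [ 514.5  -304.74    0.  ]
shaft_end [313.7   3.7] 0.7 [ 678.49 -213.24  100.  ] [ 706.77 -208.51    0.  ]
shaft_flat [314.9  26.6] 0.95 [ 656.62 -216.27  100.  ] [ 679.08 -212.35    0.  ]
hub [154.5 126.6] 0.83 [534.49 -36.23 100.  ] [524.46  15.6    0.  ]
hub_top [141.  124.9] 0.86 [535.11 -20.49 100.  ] [525.24  35.52   0.  ]
thumb_screw [144.7 143.7] 0.94 [513.3  -23.36 100.  ] [497.62  31.89   0.  ]
saline_bottle [462.3 158.7] 0.73 [ 527.99 -405.68  100.  ] [ 516.23 -452.15   -0.  ]
saline_bottle [ 16.  167.5] 0.67 [470.71 135.42 100.  ] [443.7  232.91   0.  ]
```

View pics/w1.png

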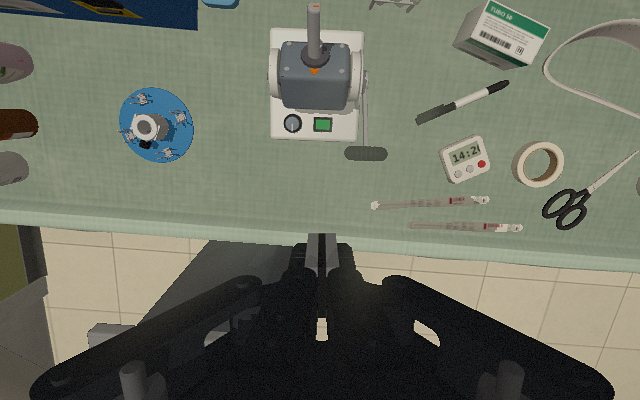

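```bash
python3 - <<'E'
from h import *
P=robot.camera_params('wrist')
for p in [(270,141),(357,140),(364,30),(271,32)]: print(p,atz('wrist',p,26,P),atz('wrist',p,0,P))
print('lever',tri([ray('wrist',(366.5,153)),ray('top',(378.5,213))]))
print('end',tri([ray('wrist',(313.7,5)),ray('top',(355.5,171.5))]))
from scipy.optimize import least_squares
# fit mixer x,y,yaw,tilt
obs=[('wrist',(366.5,153),'l'),('top',(378.5,213),'l'),('wrist',(313.7,5),'s'),('wrist',(314.9,26.6),'f'),('wrist',(270,141),(-1,1)),('wrist',(357,140),(-1,-1))]
Pt=robot.camera_params('top')
def pts(v):
    x,y,a,t,xf=v
    def W(m): return np.array([x,y,0])+R.from_euler('z',a).apply(m)
    c,s=np.cos(t),np.sin(t)
    return {'l':W([-100*c,-60,72+100*s]),'s':W([95*s,0,72+95*c]),'f':W([74*s,0,72+74*c]),(-1,1):W([xf,63,26]),(-1,-1):W([xf,-63,26])}
def f(v):
    q=pts(v); return np.concatenate([proj(c,q[k],P if c=='wrist' else Pt)-p for c,p,k in obs])
r=least_squares(f,[603,-218,0,.6,-75]);print(r.x,r.fun.reshape(-1,2));print(pts(r.x))
E
```

```text
(270, 141) [ 518.52 -163.64   26.  ] [ 515.53 -159.61    0.  ]
(357, 140) [ 530.57 -287.19   26.  ] [ 528.28 -290.3     0.  ]
(364, 30) [ 672.21 -279.78   26.  ] [ 678.11 -282.46    0.  ]
(271, 32) [ 659.51 -159.15   26.  ] [ 664.67 -154.86    0.  ]
lever [ 529.38 -282.11  152.14]
end [ 653.71 -215.96  162.76]
[ 599.19 -221.52    0.06    0.73  -74.78] [[ 0.34 -0.6 ]
 [ 0.96  0.63]
 [ 0.02  0.63]
 [-1.07 -0.4 ]
 [-0.35 -1.65]
 [ 0.96  1.72]]
{'l': array([ 528.24, -285.83,  138.55]), 's': array([ 662.31, -217.77,  142.91]), 'f': array([ 648.36, -218.6 ,  127.23]), (-1, 1): array([ 520.81, -163.06,   26.  ]), (-1, -1): array([ 528.27, -288.83,   26.  ])}
```

{"fn": "arm_command", "kwargs": {
  "slide": [
    [0.004,0.013,0.041],
    [0.004,0.013,0.041],
    [0.004,0.013,0.041],
    [0.003,0.013,0.04],
    [-0.002,0,0.01],
    [-0.002,0,0.01],
    [-0.002,0,0.01],
    [-0.002,0,0.01],
    [0,0,0]
  ],
  "twist": [0,0,0,0,0,0,0,0,0],
  "jaw": [0,0,0,0,0,0,0,0,0]
}}

```text
clock: 4.4
tool_pos: [511.2, -290.3, 140.0]
eef_rot: [0.999, 0.042, -0.003, 0.0]
contact_force: [-29.9, 0.7, 14.1]
grip_width: -0.1
grip_force: 15.2
```

{"fn": "arm_command", "kwargs": {
  "slide": [
    [0,0,-0.02],
    [0,0,-0.05],
    [-0.02,0,-0.05],
    [0,0,0]
  ],
  "twist": [0,0,0,0],
  "jaw": [0,0,0,0]
}}

```text
clock: 4.9
tool_pos: [494.2, -292.4, 264.1]
eef_rot: [0.999, 0.042, 0.003, 0.002]
contact_force: [0.4, -0.1, -0.4]
grip_width: -0.1
grip_force: 0.0
```

```bash
python3 - <<'E'
from h import *
go([500,-240,340],-90)
P=robot.camera_params('wrist');save('wrist','w2.png')
for l in ['tilt_pivot','lever_bar','shaft_end','shaft_flat']:
    r=robot.spot_point(l,'wrist')
    for q in r[:2]: print(l,np.array(q['uv']),round(q['confidence'],2),atz('wrist',q['uv'],100,P))
E
```

```text
at [ 494.17 -292.38  264.08] yaw -85.1841081436913 q6 0.8183224379650789 slide [ 0.01 -0.05 -0.08] norm 0.09241672945053293
twist opts 4.815891856308696 4.815891856308696
tilt_pivot [254.3  55.7] 0.94 [ 602.05 -224.51  100.  ]
lever_bar [313.2 151.6] 0.62 [ 522.37 -282.72  100.  ]
```

View pics/w2.png

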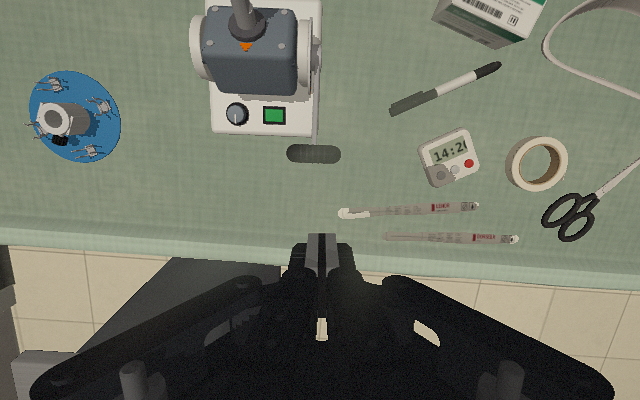

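```bash
python3 - <<'E'
from h import *
from scipy.optimize import least_squares
P=robot.camera_params('wrist')
c1=[(518.52,-163.64),(530.57,-287.19)]
c2=[atz('wrist',p,26,P) for p in [(213,136),(318,132)]]; print(c2)
print([atz('wrist',(314,154),z,P) for z in (90,100,110,120,130,140)])
for yaw_ in (.05,.09):
    # pivot from base front corners, xf=-73..-76
    m=np.mean([c1[0],c1[1],c2[0][:2],c2[1][:2]],axis=0); print(m, m+75*np.array([np.cos(yaw_),np.sin(yaw_)]))
    for t in (.3,.4,.5,.6,.7):
        b=np.r_[m+75*np.array([np.cos(yaw_),np.sin(yaw_)]),0]+R.from_euler('z',yaw_).apply([-100*np.cos(t),-60,72+100*np.sin(t)]); print(t,b,proj('wrist',b,P))
E
```

```text
[array([ 519.6 , -162.89,   26.  ]), array([ 534.48, -283.41,   26.  ])]
[array([ 518.13, -281.7 ,   90.  ]), array([ 519.58, -281.83,  100.  ]), array([ 521.04, -281.97,  110.  ]), array([ 522.49, -282.11,  120.  ]), array([ 523.95, -282.24,  130.  ]), array([ 525.41, -282.38,  140.  ])]
[ 525.79 -224.28] [ 600.7  -220.53]
0.3 [ 508.28 -285.23  101.55] [316.62 166.5 ]
0.4 [ 511.71 -285.06  110.94] [316.56 164.66]
0.5 [ 516.05 -284.84  119.94] [316.53 161.57]
0.6 [ 521.27 -284.58  128.46] [316.55 157.13]
0.7 [ 527.31 -284.28  136.42] [316.61 151.25]
[ 525.79 -224.28] [ 600.49 -217.54]
0.3 [ 510.73 -285.88  101.55] [317.52 163.99]
0.4 [ 514.15 -285.58  110.94] [317.34 162.05]
0.5 [ 518.48 -285.19  119.94] [317.15 158.86]
0.6 [ 523.68 -284.72  128.46] [316.94 154.31]
0.7 [ 529.71 -284.17  136.42] [316.72 148.3 ]
```

{"fn": "arm_command", "kwargs": {
  "slide": [
    [0.0115,-0.001,0.033],
    [0.0115,-0.001,0.033],
    [0.0115,-0.001,0.033],
    [0,0,0.008],
    [-0.002,0,0.009],
    [-0.003,0,0.009],
    [-0.004,0,0.009],
    [-0.004,0,0.009],
    [-0.004,0,0.009],
    [0,0,0]
  ],
  "twist": [0,0,0,0,0,0,0,0,0,0],
  "jaw": [0,0,0,0,0,0,0,0,0,0]
}}

```text
clock: 6.4
tool_pos: [511.0, -287.6, 108.0]
eef_rot: [0.999, 0.042, 0.0, 0.0]
contact_force: [0.8, 0.3, 0.4]
grip_width: 0.3
grip_force: 0.0
```

{"fn": "arm_command", "kwargs": {
  "slide": [
    [-0.001,0,0.006],
    [-0.001,0,0.006],
    [-0.001,0,0.003],
    [0,0,0]
  ],
  "twist": [0,0,0,0],
  "jaw": [0,0,0,0]
}}

```text
clock: 6.9
tool_pos: [508.4, -287.8, 93.0]
eef_rot: [0.999, 0.042, 0.001, 0.0]
contact_force: [1.9, 0.2, 1.5]
grip_width: -0.0
grip_force: 0.8
```

```bash
python3 - <<'E'
from h import *
P=robot.camera_params('wrist');save('wrist','w3.png')
print(robot.observe()['tool_pos'],robot.observe()['contact_force'])
for l in ['lever_bar','shaft_end','shaft_flat']:
    for c in ['wrist']:
        r=robot.spot_point(l,c)
        for q in r[:1]: print(l,np.array(q['uv']),round(q['confidence'],2),atz(c,q['uv'],167))
E
```

```text
[ 508.41 -287.82   92.95] [ 1.88 -0.35  3.27]
lever_bar [313.5 237.4] 0.92 [ 550.72 -282.52  167.  ]
shaft_flat [184.4  23.3] 0.58 [ 588.08 -257.55  167.  ]
```

View pics/w3.png

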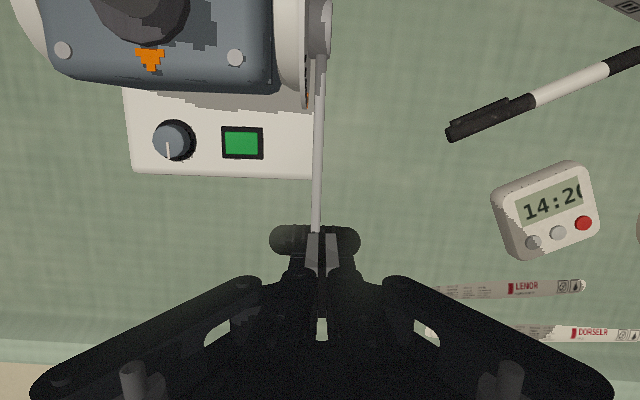

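{"fn": "arm_command", "kwargs": {
  "slide": [
    [0,0,0.002],
    [0,0,0],
    [0,0,0]
  ],
  "twist": [0,0,0],
  "jaw": [0,0,0]
}}

```text
clock: 7.48
tool_pos: [508.3, -287.8, 90.6]
eef_rot: [0.999, 0.042, 0.0, 0.0]
contact_force: [-0.2, -0.9, 5.9]
grip_width: -0.1
grip_force: 2.8
```

```bash
python3 - <<'E'
from h import *
print(robot.tip_reach, robot.observe())
E
```

```text
11.0 {'clock': 7.475, 'joint_pos': array([-0.65,  0.26,  1.62, -0.  ,  1.26,  0.84]), 'dq': array([-0.,  0.,  0., -0., -0.,  0.]), 'tau': array([  0.65, -73.51, -48.9 ,   0.28,   0.42,  -0.  ]), 'tool_pos': array([ 508.28, -287.76,   90.63]), 'eef_rot': array([1.  , 0.04, 0.  , 0.  ]), 'contact_force': array([-0.2 , -0.92,  5.91]), 'ft_torque': array([-0.24, -0.14,  0.01]), 'grip_force': 2.766474075615406, 'grip_width': -0.08542980219308162}
```

{"fn": "arm_command", "kwargs": {
  "slide": [
    [-0.005,0,-0.05],
    [0.005,0,-0.06],
    [0.018,-0.016,-0.06],
    [0.025,-0.024,0],
    [0.025,-0.024,0],
    [0,0,0]
  ],
  "twist": [0,0,0,0,0,0],
  "jaw": [0,0,0,100,100,100]
}}

```text
clock: 8.22
tool_pos: [570.8, -216.9, 257.8]
eef_rot: [0.999, 0.043, -0.0, -0.0]
contact_force: [0.3, -0.2, 0.6]
grip_width: 54.4
grip_force: 0.0
```

```bash
python3 - <<'E'
from h import *
P=robot.camera_params('wrist');im=save('wrist','w4.png')
print(robot.observe()['tool_pos'],yaw())
for l,z in [('lever_bar',72),('shaft_end',167),('shaft_flat',146)]:
    for c in ['wrist','top']:
        if c=='top': robot.snapshot('top')
        r=robot.spot_point(l,c)
        for q in r[:1]: print(l,c,np.array(q['uv']),round(q['confidence'],2),atz(c,q['uv'],z))
    robot.snapshot('wrist')
E
```

```text
[ 570.16 -217.84  257.73] -85.0807613407496
lever_bar wrist [377.  233.2] 0.73 [ 510.47 -284.6    72.  ]
lever_bar top [376.5 218.5] 0.52 [ 516.18 -287.5    72.  ]
shaft_end wrist [325.3 155.3] 0.61 [ 604.81 -218.88  167.  ]
shaft_flat wrist [325.9 152.2] 0.66 [ 604.49 -219.34  146.  ]
```

View pics/w4.png

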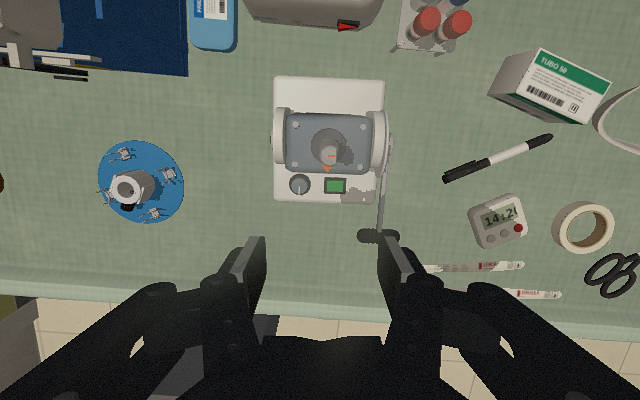

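```bash
python3 - <<'E'
from h import *
im=cv2.imread('pics/w4.png'); cv2.imwrite('pics/w4c.png',cv2.resize(im[100:210,260:400],None,fx=5.5,fy=5.4,interpolation=cv2.INTER_CUBIC)[:600])
for p in [(274,200),(373,204),(274,77),(384,81)]: print(atz('wrist',p,26))
E
```

```text
[ 524.81 -164.04   26.  ]
[ 530.03 -285.27   26.  ]
[ 665.91 -157.87   26.  ]
[ 672.05 -278.99   26.  ]
```

View pics/w4c.png

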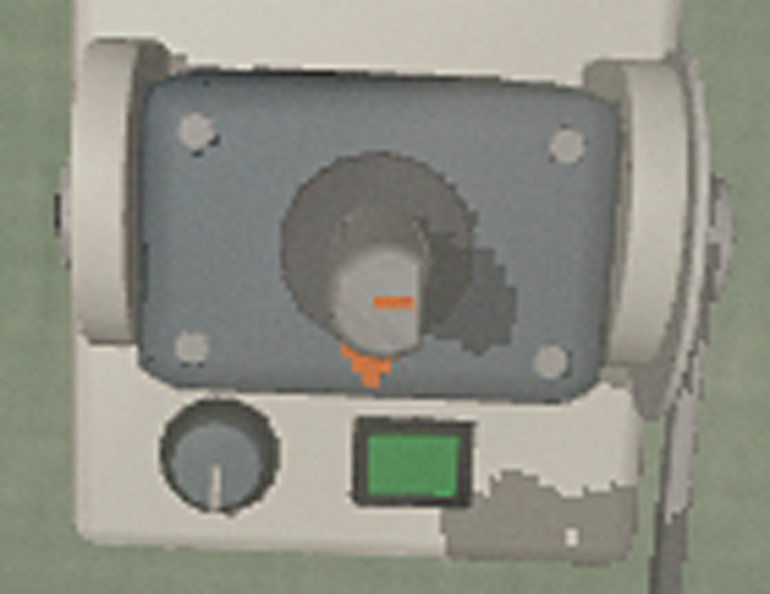

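```bash
python3 - <<'E'
from h import *
a=atz('wrist',(329.8,155.6),167); print(a)
a=a+[0.1,1.5,0]; a[2]=140; go(a,-87.3)
E
```

```text
[ 605.26 -221.61  167.  ]
at [ 569.91 -218.73  258.31] yaw -85.18105948254828 q6 0.9940544120530929 slide [0.04 0.   0.12] norm 0.12351446683489334
twist opts 2.118940517451719 2.118940517451719
```

{"fn": "arm_command", "kwargs": {
  "slide": [
    [0.0355,0.0045,0],
    [0,0,0.04],
    [0,0,0.04],
    [0,0,0.038],
    [0,0,0],
    [0,0,0],
    [0,0,0]
  ],
  "twist": [0,0,0,0,0,0,0],
  "jaw": [80,60,60,50,30,30,30]
}}

```text
clock: 9.75
tool_pos: [606.4, -220.4, 142.3]
eef_rot: [0.999, 0.042, 0.001, 0.001]
contact_force: [1.0, 0.4, -0.5]
grip_width: 25.7
grip_force: 0.0
```

```bash
python3 - <<'E'
from h import *
im=save('wrist','w5.png');cv2.imwrite('pics/w5c.png',cv2.resize(im[120:320,200:440,::-1],None,fx=3,fy=3))
o=robot.observe();print(o['tool_pos'],yaw(),o['grip_width'],robot.spot_point('shaft_end','wrist')[:1])
E
```

```text
[ 606.28 -220.34  142.06] -85.1669121729396 25.92381005928738 [{'uv': [318.7, 287.7], 'confidence': 0.97}]
```

View pics/w5c.png

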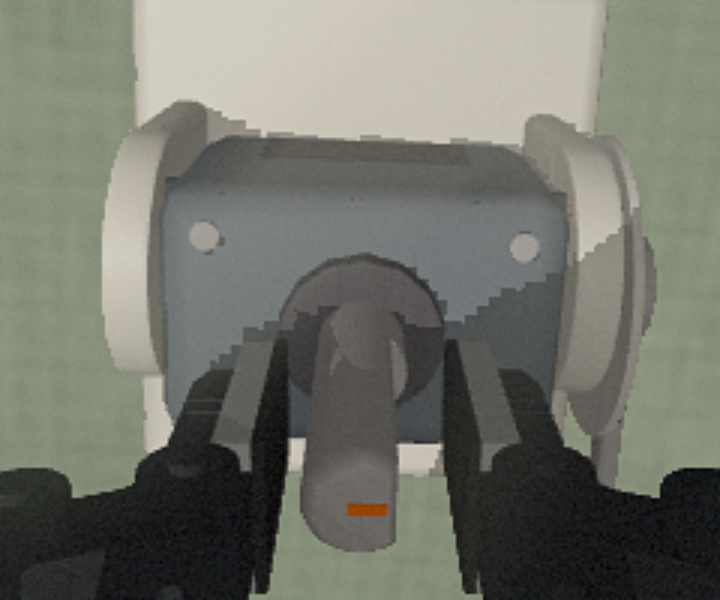

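{"fn": "arm_command", "kwargs": {
  "slide": [
    [0,-0.001,0.002],
    [0,0,0],
    [0,0,0],
    [0,0,0],
    [0,0,0],
    [0,0,0]
  ],
  "twist": [0,0,0,0,0,0],
  "jaw": [18,10,5,5,5,5]
}}

```text
clock: 10.6
tool_pos: [605.8, -218.4, 138.8]
eef_rot: [0.999, 0.042, 0.0, -0.0]
contact_force: [-1.3, 6.0, 5.9]
grip_width: 12.2
grip_force: 58.7
```

{"fn": "arm_command", "kwargs": {
  "slide": [
    [0,-0.0005,0],
    [0,0,0]
  ],
  "twist": [0,0],
  "jaw": [5,5]
}}

```text
clock: 10.85
tool_pos: [605.8, -218.3, 138.8]
eef_rot: [0.999, 0.042, 0.0, -0.0]
contact_force: [-0.2, 3.2, 6.2]
grip_width: 12.1
grip_force: 59.0
```

```bash
python3 - <<'E'
from h import *
for i in range(3):
    robot.snapshot('wrist');o=robot.observe();print(o['tool_pos'],yaw(),o['grip_width'],o['contact_force'],o['ft_torque'])
E
```

```text
[ 605.77 -218.3   138.79] -85.1594662124585 11.984341545712905 [-0.28  3.57  6.64] [ 0.65  0.13 -0.05]
[ 605.77 -218.32  138.82] -85.16433235224466 11.750686660121291 [-0.38  3.84  5.55] [ 0.7   0.14 -0.01]
[ 605.77 -218.3   138.82] -85.16249082015007 11.770919993485034 [0.22 2.64 5.71] [0.69 0.2  0.01]
```

{"fn": "arm_command", "kwargs": {
  "slide": [
    [0.0003,0,0],
    [0.0003,0,0],
    [0.0003,0,0],
    [0.0002,0,0],
    [0.0003,0,0],
    [0.0003,0,0],
    [0.0002,0,0],
    [0.0003,0,0],
    [0.0002,0,0],
    [0,0,0],
    [0,0,0]
  ],
  "twist": [10,10,10,10,10,10,10,10,10,2,0],
  "jaw": [5,5,5,5,5,5,5,5,5,5,5]
}}

```text
clock: 12.38
tool_pos: [608.1, -218.7, 138.8]
eef_rot: [0.724, -0.689, 0.0, -0.001]
contact_force: [2.6, 10.0, 5.6]
grip_width: 11.9
grip_force: 59.1
```

```bash
python3 - <<'E'
from h import *
for i in range(2):
    robot.snapshot('wrist');o=robot.observe();print(o['tool_pos'],yaw(),o['grip_width'],o['contact_force'],o['ft_torque'],o['joint_pos'][5])
E
```

```text
[ 608.08 -218.69  138.82] -177.14494226136395 12.38447487416685 [2.52 8.43 5.49] [ 1.54 -0.75 -0.05] 2.6260403517124535
[ 608.06 -218.72  138.82] -177.13865809093474 12.168107498645632 [2.93 9.57 5.33] [ 1.57 -0.75 -0.05] 2.6258873207734883
```

{"fn": "arm_command", "kwargs": {
  "slide": [
    [0,0,0],
    [0,0,0],
    [0,0,-0.04],
    [0,0,-0.04],
    [0,0,-0.02],
    [0,0,0],
    [0,0,0],
    [0,0,0],
    [0,0,0],
    [0,0,0]
  ],
  "twist": [0,0,0,-10,-10,-10,-10,-10,-10,-10],
  "jaw": [40,40,50,50,50,50,50,50,50,50]
}}

```text
clock: 13.72
tool_pos: [607.3, -220.0, 238.1]
eef_rot: [0.989, -0.147, -0.0, 0.0]
contact_force: [1.0, 0.9, -0.1]
grip_width: 42.8
grip_force: 0.0
```

{"fn": "arm_command", "kwargs": {
  "slide": [
    [-0.027,-0.035,0],
    [-0.027,-0.035,0],
    [-0.027,-0.035,0],
    [-0.027,-0.035,0],
    [-0.027,-0.035,0],
    [-0.027,-0.035,0],
    [0,0,0]
  ],
  "twist": [0,0,0,0,0,0,0],
  "jaw": [90,90,90,90,90,90,90]
}}

```text
clock: 14.6
tool_pos: [513.8, 30.7, 238.7]
eef_rot: [0.989, -0.148, 0.0, -0.0]
contact_force: [0.8, -0.4, -0.5]
grip_width: 76.5
grip_force: 0.0
```

```bash
python3 - <<'E'
from h import *
go([500,25,200],-103)
P=robot.camera_params('wrist');im=save('wrist','w6.png')
for l,z in [('hub',18),('hub_top',36),('thumb_screw',18)]:
    r=robot.spot_point(l,'wrist')
    for q in r[:1]: print(l,np.array(q['uv']),round(q['confidence'],2),atz('wrist',q['uv'],z,P))
E
```

```text
at [513.81  30.69 238.71] yaw -107.01818836746627 q6 1.7775448280844082 slide [-0.01  0.01  0.04] norm 0.041495690353702354
twist opts -4.018188367466266 -4.018188367466266
hub_top [333.9 156. ] 0.97 [527.22  12.68  36.  ]
thumb_screw [333.6 179.4] 0.61 [498.39  20.79  18.  ]
```

View pics/w6.png

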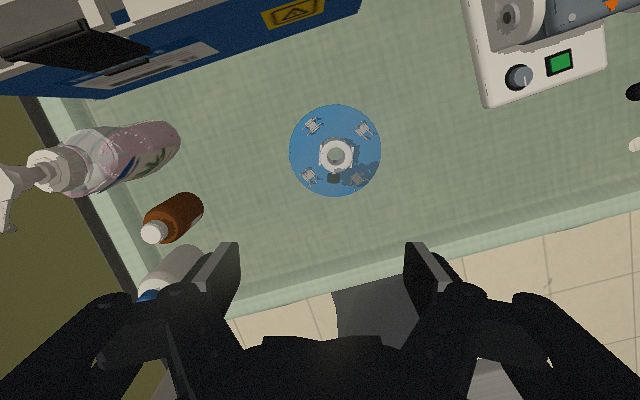

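{"fn": "arm_command", "kwargs": {
  "slide": [
    [0,0,0.015],
    [0,0,0.015],
    [0,0,0.02],
    [0,0,0.02],
    [0,0,0.02],
    [0,0,0.02],
    [0,0,0.02],
    [0,0,0.02],
    [0,0,0],
    [-0.0108,0.019,0],
    [0,0,0]
  ],
  "twist": [-10,-10,-10,-10,-10,-10,-10,-10,-7,0,0],
  "jaw": [90,90,90,90,90,90,90,90,90,90,90]
}}

```text
clock: 16.18
tool_pos: [530.0, 10.1, 88.3]
eef_rot: [0.821, 0.571, 0.0, 0.0]
contact_force: [-0.3, 0.1, -0.2]
grip_width: 77.1
grip_force: 0.0
```

```bash
python3 - <<'E'
from h import *
go([528,14,37],-20)
P=robot.camera_params('wrist');im=save('wrist','w7.png');cv2.imwrite('pics/w7c.png',cv2.resize(im[150:350,160:480,::-1],None,fx=2.5,fy=2.5))
for l,z in [('hub',18),('hub_top',36),('thumb_screw',18)]:
    r=robot.spot_point(l,'wrist')
    for q in r[:1]: print(l,np.array(q['uv']),round(q['confidence'],2),atz('wrist',q['uv'],z,P))
E
```

```text
at [530.    10.07  88.31] yaw -20.391549836287435 q6 0.22971402769963703 slide [ 0.   -0.    0.05] norm 0.05150004262508895
twist opts -0.3915498362874388 -0.3915498362874352
hub [315.7 210.9] 0.79 [526.15  11.9   18.  ]
hub_top [315.5 223. ] 0.96 [525.63   9.89  36.  ]
thumb_screw [279.3 208.9] 0.77 [503.26  21.91  18.  ]
```

View pics/w7c.png

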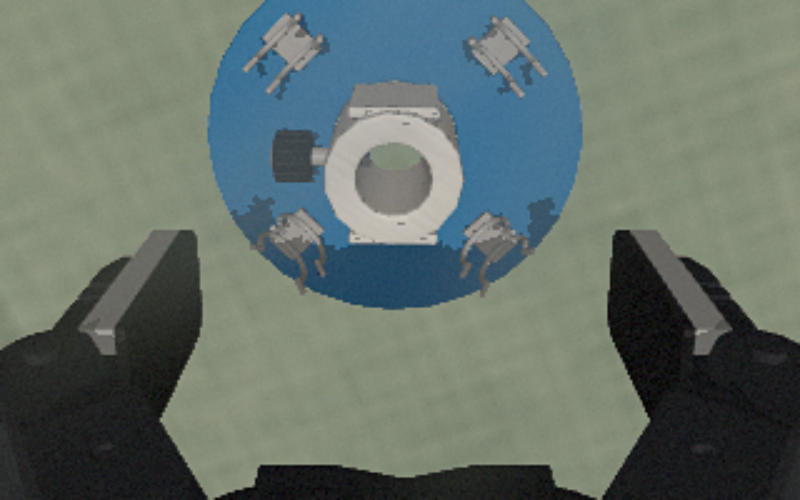

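{"fn": "arm_command", "kwargs": {
  "slide": [
    [0.001,-0.0025,0.026],
    [0,0,0.025],
    [0,0,0],
    [0,0,0],
    [0,0,0],
    [0,0,0],
    [0,0,0]
  ],
  "twist": [0,0,0,0,0,0,0],
  "jaw": [85,75,60,50,36,36,36]
}}

```text
clock: 17.25
tool_pos: [527.4, 13.8, 38.9]
eef_rot: [0.82, 0.572, 0.001, 0.001]
contact_force: [-3.4, 1.0, 9.1]
grip_width: 32.4
grip_force: 59.1
```

{"fn": "arm_command", "kwargs": {
  "slide": [
    [0,0,0],
    [0,0,-0.01],
    [0,0,-0.01],
    [0,0,0],
    [0,0,0],
    [0,0,0],
    [0,0,0],
    [0,0,0],
    [0,0,0],
    [0,0,0],
    [0,0,0],
    [0,0,0]
  ],
  "twist": [0,0,0,10,10,10,10,10,10,10,10,10],
  "jaw": [75,75,75,75,75,75,75,75,75,75,75,75]
}}

```text
clock: 18.75
tool_pos: [527.0, 13.8, 58.2]
eef_rot: [0.984, -0.178, 0.0, -0.0]
contact_force: [-0.5, 0.6, 0.1]
grip_width: 64.1
grip_force: 0.0
```

```bash
python3 - <<'E'
from h import *
go([527.4,13.8,18],-110.4)
P=robot.camera_params('wrist')
robot.snapshot('wrist')
for l,z in [('hub',18),('hub_top',36),('thumb_screw',18)]:
    r=robot.spot_point(l,'wrist')
    for q in r[:1]: print(l,np.array(q['uv']),round(q['confidence'],2),atz('wrist',q['uv'],z,P))
E
```

```text
at [527.01  13.79  58.19] yaw -110.50215635088298 q6 1.8084426716437871 slide [ 0.   -0.    0.04] norm 0.04018944144475539
twist opts -0.10215635088297859 -0.10215635088297859
hub [324.2 224.7] 0.76 [527.78  11.73  18.  ]
hub_top [326.5 238.9] 0.64 [526.24  11.14  36.  ]
thumb_screw [328.4 272.9] 0.61 [496.95  20.37  18.  ]
```

{"fn": "arm_command", "kwargs": {
  "slide": [
    [0,0.001,0.02],
    [0,0,0.02],
    [0,0,0],
    [0,0,0],
    [0,0,0],
    [0,0,0]
  ],
  "twist": [0,0,0,0,0,0],
  "jaw": [75,75,60,45,36,36]
}}

```text
clock: 19.7
tool_pos: [527.0, 12.8, 18.5]
eef_rot: [0.985, -0.175, 0.001, -0.0]
contact_force: [-1.6, -0.7, 8.2]
grip_width: 36.1
grip_force: 61.0
```

```bash
python3 - <<'E'
from h import *
o=robot.observe(); print(o['tool_pos'],yaw(),o['grip_width'],o['contact_force'],o['grip_force'])
E
```

```text
[526.98  12.81  18.47] -110.12241835801646 36.130794036355745 [-1.59 -0.71  8.2 ] 61.03976011276245
```

{"fn": "arm_command", "kwargs": {
  "slide": [
    [0,0,-0.02],
    [0,0,-0.05],
    [0,0,-0.05],
    [0,0,-0.05],
    [0,0,-0.03],
    [0,0,0]
  ],
  "twist": [0,0,0,-10,-10,-3],
  "jaw": [36,36,36,36,36,36]
}}

```text
clock: 20.45
tool_pos: [527.2, 12.8, 220.5]
eef_rot: [1.0, 0.027, 0.002, 0.0]
contact_force: [-0.3, -0.5, -2.5]
grip_width: 35.8
grip_force: 60.8
```

{"fn": "arm_command", "kwargs": {
  "slide": [
    [0.011,0.039,0],
    [0.011,0.039,0],
    [0.011,0.039,0],
    [0.011,0.039,0],
    [0.011,0.039,0],
    [0.011,0.039,0],
    [0,0,0],
    [0,0,0]
  ],
  "twist": [0,0,0,0,0,0,0,0],
  "jaw": [36,36,36,36,36,36,36,36]
}}

```text
clock: 21.45
tool_pos: [603.7, -217.3, 217.4]
eef_rot: [1.0, 0.025, -0.0, -0.0]
contact_force: [0.6, 0.8, -3.1]
grip_width: 36.1
grip_force: 61.0
```

```bash
python3 - <<'E'
from h import *
go([606.6,-219.8,180],-87.14)
o=robot.observe(); print(o['tool_pos'],o['grip_width'],o['contact_force'])
o=robot.observe();M=R.from_quat(o['eef_rot']).as_matrix()
for c in ['wrist','scene']:
  robot.snapshot(c)
  for l,dz in [('hub_top',17.5),('thumb_screw',-.5),('shaft_end',0),('lever_bar',0)]:
    r=robot.spot_point(l,c)
    for q in r[:1]:
        z={'shaft_end':167,'lever_bar':72}.get(l,o['tool_pos'][2]+dz)
        X=atz(c,q['uv'],z); print(c,l,np.array(q['uv']),round(q['confidence'],2),X,M.T@(X-o['tool_pos']))
E
```

```text
at [ 603.69 -217.28  217.43] yaw -87.15792703785046 q6 1.0555575057044753 slide [0.   0.   0.04] norm 0.03762649549435556
twist opts -0.017927037850455463 -0.017927037850455463
[ 603.69 -217.28  217.43] 36.13255008831918 [ 0.61  0.79 -3.12]
wrist hub_top [318.2 278.6] 0.69 [ 603.27 -215.36  234.93] [ -0.33  -1.94 -17.5 ]
wrist thumb_screw [321.3 309.1] 0.74 [ 575.72 -218.01  216.93] [-27.97  -0.66   0.5 ]
```

{"fn": "arm_command", "kwargs": {
  "slide": [
    [0.0028,0.0026,0.02],
    [0,0,0.008],
    [0,0,0],
    [0,0,0]
  ],
  "twist": [0,0,0,0],
  "jaw": [36,36,36,36]
}}

```text
clock: 22.45
tool_pos: [606.9, -220.1, 189.5]
eef_rot: [1.0, 0.025, 0.0, -0.0]
contact_force: [-0.8, 0.1, -1.8]
grip_width: 36.0
grip_force: 61.0
```

```bash
python3 - <<'E'
from h import *
for i in range(2):
    go([606.6,-219.8,149.5],-87.14); robot.snapshot('wrist')
o=robot.observe();print(o['contact_force'],o['ft_torque'])
E
```

```text
at [ 606.89 -220.08  189.51] yaw -87.16874828289737 q6 1.0541870813622043 slide [-0.   -0.    0.04] norm 0.04001533056899909
twist opts -0.02874828289736797 -0.02874828289736797
at [ 606.92 -220.13  189.69] yaw -87.17165197778917 q6 1.0542120423033103 slide [-0.   -0.    0.04] norm 0.040192178511738924
twist opts -0.03165197778916706 -0.03165197778916706
[ 0.12 -0.27 -1.26] [-0.03 -0.03 -0.  ]
```

{"fn": "arm_command", "kwargs": {
  "slide": [
    [-0.0003,-0.0003,0.003],
    [0,0,0.003],
    [0,0,0.003],
    [0,0,0.002],
    [0,0,0]
  ],
  "twist": [0,0,0,0,0],
  "jaw": [36,36,36,36,36]
}}

```text
clock: 23.18
tool_pos: [606.4, -219.7, 178.1]
eef_rot: [1.0, 0.025, -0.0, -0.0]
contact_force: [0.1, -0.8, -1.8]
grip_width: 36.1
grip_force: 61.0
```

{"fn": "arm_command", "kwargs": {
  "slide": [
    [0,0,0.003],
    [0,0,0.003],
    [0,0,0.003],
    [0,0,0.003],
    [0,0,0.003],
    [0,0,0]
  ],
  "twist": [0,0,0,0,0,0],
  "jaw": [36,36,36,36,36,36]
}}

```text
clock: 23.92
tool_pos: [606.4, -219.7, 163.0]
eef_rot: [1.0, 0.025, -0.0, -0.0]
contact_force: [0.1, 0.8, -2.1]
grip_width: 35.8
grip_force: 61.0
```

{"fn": "arm_command", "kwargs": {
  "slide": [
    [0,0,0.003],
    [0,0,0.003],
    [0,0,0.003],
    [0,0,0.003],
    [0,0,0.0015],
    [0,0,0],
    [0,0,0]
  ],
  "twist": [0,0,0,0,0,0,0],
  "jaw": [36,36,36,36,36,36,36]
}}

```text
clock: 24.8
tool_pos: [606.5, -219.8, 149.9]
eef_rot: [1.0, 0.025, 0.0, -0.0]
contact_force: [-0.3, 0.2, -1.3]
grip_width: 36.1
grip_force: 61.0
```

```bash
python3 - <<'E'
from h import *
im=save('wrist','w9.png'); o=robot.observe();M=R.from_quat(o['eef_rot']).as_matrix();print(o['tool_pos'],o['contact_force'],o['ft_torque'],o['grip_force'],yaw())
for l,z in [('hub_top',167),('shaft_end',167),('thumb_screw',149),('lever_bar',72)]:
    for q in robot.spot_point(l,'wrist')[:1]:
        X=atz('wrist',q['uv'],z); print(l,np.array(q['uv']),round(q['confidence'],2),X,M.T@(X-o['tool_pos']))
# predicted pixels: hub top outline and shaft end
c=o['tool_pos'].copy(); c[2]=167
print('pred axis@167',proj('wrist',c))
# orange pixels (arrow/line) near
h=cv2.cvtColor(im[:,:,::-1].copy(),cv2.COLOR_BGR2HSV)
m=((h[...,0]<15)&(h[...,1]>180)&(h[...,2]>120)).astype(np.uint8)
n,_,st,ce=cv2.connectedComponentsWithStats(m)
for s,e in zip(st[1:],ce[1:]):
    if s[4]>4: print(s,e)
E
```

```text
[ 606.56 -219.78  149.95] [-0.51 -1.05 -1.02] [-0.01  0.04 -0.  ] 60.95485210418701 -87.16911432202978
hub_top [322.6 278.4] 0.88 [ 606.12 -220.24  167.  ] [ -0.46   0.45 -17.05]
shaft_end [320.7 278.9] 0.69 [ 605.85 -219.46  167.  ] [ -0.69  -0.35 -17.05]
thumb_screw [321.9 308.9] 0.67 [ 578.49 -221.35  149.  ] [-28.12   0.19   0.95]
pred axis@167 [321.56 277.44]
[504  14  34  36 649] [521.51  33.22]
[331  39  21   7  95] [338.17  42.09]
[319 277   4  11  34] [320.94 282.15]
[574 290  11  10  74] [579.08 294.57]
```

{"fn": "arm_command", "kwargs": {
  "slide": [
    [0,0,0.0004],
    [0,0,0],
    [0,0,0]
  ],
  "twist": [0,0,0],
  "jaw": [36,36,36]
}}

```text
clock: 25.42
tool_pos: [606.5, -219.8, 149.4]
eef_rot: [1.0, 0.025, -0.0, -0.0]
contact_force: [-0.3, 0.3, -1.5]
grip_width: 36.3
grip_force: 61.0
```

```bash
python3 - <<'E'
from h import *
o=robot.observe();print(o['tool_pos'],o['contact_force'])
print(robot.hand_in())
E
```

```text
[ 606.49 -219.75  149.37] [-0.3   0.25 -1.53]
the job is handed in; nothing more can be done
None
```

The job is handed in at about 25 s: the lever is level, the flat faces the arrow, and the disc's hub is over the shaft with the screw square to the flat, still held; flushness was set from arm-measured heights, not seen directly.

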